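# Switch off the grinder's circuit at the bench switch box

### The arm

A 7-joint arm with a two-finger parallel gripper is mounted at the origin on the work surface. World frame = base frame: x ahead of the robot, y to its left, z up, the work surface at z = 0. Lengths are in m, angles in rad, forces in N, time in s.
With the tool pointing down it reaches from about 0.425 to 0.825 m from the base axis. Payload 3.6 kg.
Tool frame: the origin (TCP) lies at the very end of the fingers, on their centre line; the grasp point (between the pads) lies env.grip_depth behind it (env.grip_depth is the distance from the TCP to the grasp point, in m); z points along the fingers, y is the line along which they close (so a half turn about z gives the same grasp; the last joint's range is limited). The gripper opens to 93 mm and grips with 3 to 60 N. Pads are 15 mm wide; open, the fingers measure 128 mm over their backs; the gripper's body (75 mm by 188 mm) begins 65 mm behind the grasp point.
Start: joints at [1.256, 0.615, -0.013, 1.423, 0.008, 1.103, -0.04], TCP at [0.185, -0.623, 0.219] pointing down, gripper open.
Joint ranges: [-3.12, 3.12], [-0.3, 2.06], [-1.34, 1.32], [0.26, 2.42], [-1.36, 4.5], [0.01, 1.98], [-2.84, 2.84]. Speed limits (rad/s): [2.79, 2.79, 3.14, 3.14, 3.14, 3.14, 3.14].

### API

Orientations are given as a unit quaternion [w, x, y, z].
In Python, from station import env, grip, monitor, viewer, silhouettes gives the robot as it stands. Calls block until the motion is done:
- env.move_ptp(position, orientation): joint-space move of the TCP to a pose.
- env.move_linear(position, orientation=None, max_speed=0.15, f_stop=None): straight line of the TCP; orientation=None keeps the orientation; max_speed is the mean speed in m/s. With f_stop (N) it stops when the force on the tool has changed by that much, and returns True; else False.
- env.move_joints(angles): joint-space move.
- grip(opening, f_grip=None): opening from 0.0 (shut) to 1.0 (fully open); f_grip is the grip in N (None keeps the last); returns when the fingers have stopped.
- env.wait(seconds).
- env.ik(position, orientation): joint angles nearest the present ones, or None.
- monitor.sense(): the state.
- viewer.read_camera(name): name is "scene" or "top" or "wrist"; returns a dict with "image" (384x512x3 uint8, red, green, blue), "fx", "fy", "cx", "cy" (pixels), "dist_coeffs" ([k1, k2, p1, p2, k3] as OpenCV has them; the pictures are not rectified), "R" (3x3) and "t" (3): a world point X has camera coordinates R X + t. Camera axes: x right, y down, z forward; pixel columns grow to the right and rows downward; lengths in m; the calibration is good to about 2 mm. A picture is of the moment at which its call begins. There is no depth.
A pose or a line that the arm cannot do raises env.PlanningError and nothing moves.
- env.close_job(): hands the job in; it is judged then, once.
Trained networks look in the newest picture that a camera, given by its name, has taken for a name from the list of things; names that differ only in an ending like _2 or _b are one class to them, and where a whole thing is asked for, a point or a joint stands for the part that bears it (a point fixed in the world has none). Each returns a list of dicts, best first, with "p" (0 to 1); they miss things now and then, are a little off and sometimes report something else, mostly with a low value. They report only what shows in the picture. A call takes as long as a camera call.
- silhouettes(camera, query): "mask" (384x512 bool, what is visible of it) and "bbox" ([left, top, width, height] in pixels, round what is visible of it).
The state is a dict: "time": time; "q": joint angles; "joint_vel": joint speeds; "tau": joint torques, N m; "eef_pos": TCP position; "ee_rot": TCP orientation; "contact_force": force on the tool from outside, world axes, zero at the start; "moment": the same for the moment, N m; "width": opening from 0.0 (shut) to 1.0 (fully open); "finger_force": force on a finger pad.
Only numpy, scipy, OpenCV 4.12 (cv2) and the standard library are available. Lean on these libraries where they do the work, as an engineer would, in place of code of your own. Each camera call takes 0.05 s, during which the arm holds its last target. There are 200 camera calls.

### The job

The grinding wheel is about to be changed, so switch off the grinder's circuit at the sloping switch box on the bench: its switch is the second paddle from the socket outlet. With the fingertips, gently press the lower end of that paddle, the end nearer the robot, until it snaps over to off, then draw the hand clear. Leave the other switches as they are, and do not grasp, lift or shift anything on the bench.

Things in the scene. Friction and masses are not known exactly. Their poses are not given: they have to be found in the camera images.
- switchbox: Grey steel box screwed to the bench, 330 mm wide (y), 160 deep (x). Its face slopes up away from the robot by 0.26 rad: 45 mm high in front, 85 at the rear; outward normal (-0.257, 0, 0.966). Origin: under its middle, on the bench; x to the high rear, z up. Six places at 46 mm centres along y: four paddles, at one end the socket outlet, at the other a blank filler. Conduit at the rear.
- outlet: White double socket outlet with dark slots, 66 by 33 mm, at the +y or the -y end of the row. Origin: the middle of its face; axes as the switch box's. The first paddle's centre is 46 mm from it along y, the second 92, the third 138, the fourth 184.
- sw1 (a joint): White rocker paddle 33 wide, 66 long up the slope, hinged across its middle: one end stands proud, the other is in. It may be on or off at the start. Row of four at 46 mm centres, sw1 (+y end) to sw4 (-y end). Joint, rad: +0.1 OFF (lower end in), -0.1 ON (lower end proud). It snaps over the middle and stays. The proud end yields at about 4 N, travels about 5 mm, then meets a stop.
- sw2 (a joint): Paddle 2 of the row, made like sw1, same values: +0.1 rad off, -0.1 on. It is ON at the start.
- sw3 (a joint): Paddle 3 of the row, made like sw1, same values: +0.1 rad off, -0.1 on. It is ON at the start.
- sw4 (a joint): Paddle 4 of the row, made like sw1, same values: +0.1 rad off, -0.1 on. It may be on or off at the start.
- sw1_low (a point): Point on the surface of paddle sw1's lower half, on its centre line, 24 mm down the slope from its hinge: where to press. Moves with the paddle; its x runs up the paddle, y along the row, z out of it.
- sw2_low (a point): Point on the surface of paddle sw2's lower half, on its centre line, 24 mm down the slope from its hinge: where to press. Moves with the paddle; its x runs up the paddle, y along the row, z out of it.
- sw3_low (a point): Point on the surface of paddle sw3's lower half, on its centre line, 24 mm down the slope from its hinge: where to press. Moves with the paddle; its x runs up the paddle, y along the row, z out of it.
- sw4_low (a point): Point on the surface of paddle sw4's lower half, on its centre line, 24 mm down the slope from its hinge: where to press. Moves with the paddle; its x runs up the paddle, y along the row, z out of it.
- wheel: Spare grey grinding wheel lying flat, 150 mm across, 19 mm thick, beside the box. Origin: centre of its underside. Leave alone.
- wrench: Steel wrench lying on the bench behind the box. Origin: under its middle. Leave alone.
- tape: Grey tape measure standing on its base, 66 by 36 by 64 mm high, beside the box. Origin: centre of its underside. Leave alone.
- jar: Glass jar with a metal lid, 64 mm across, 85 mm high, behind the box. Origin: centre of its underside. Leave alone.

How it is judged:
By the outcome, as a careful person would: the job done as asked, in the order asked, and still so for the second after the job is handed in, with the robot touching nothing.
It also fails if it takes over 32 s, if anything falls off the work surface, if the arm or the gripper's body presses on something with over 40 N, if the wrist force passes 120 N, or if a joint passes its speed limit or range.

## Working session

There is one attempt and no reset: what is moved stays moved. The work goes in short steps, each a Python script; the robot and the scene stay as the last script left them, time stands still between calls to the robot, and variables do not carry over. Pictures are saved under pics/ and viewed, at most 10 in all, crops included, and the job is handed in when it is done.

```bash
mkdir -p pics; cat > h.py <<'E'
import numpy as np, cv2, pickle
from station import env, grip, monitor, viewer, silhouettes
def snap(n,f=None):
    c=viewer.read_camera(n)
    if f: cv2.imwrite(f'pics/{f}.png',c['image'][:,:,::-1])
    return c
E
python3 - <<'E'
from h import *
for n in("scene","top"):
    c=snap(n,n+"1"); print(n,[c[k] for k in("fx","fy","cx","cy","dist_coeffs")],c["R"].tolist(),c["t"])
    for q in("switchbox","outlet","sw1","sw2","sw3","sw4"):
        for d in silhouettes(n,q)[:5]:
            m=d["mask"]; ys,xs=np.nonzero(m); print(q,round(d["p"],2),d["bbox"],xs.mean().round(1),ys.mean().round(1),len(xs))
s=monitor.sense(); print(s["time"],s["eef_pos"],s["ee_rot"],s["width"])
a=cv2.imread('pics/scene1.png');b=cv2.imread('pics/top1.png')
cv2.imwrite('pics/both1.png',cv2.resize(np.vstack([a,b]),(400,600)))
E
```

```text
scene [465.3655562565319, 465.3655562565319, 256.0511494263966, 186.8492252214575, array([-0.16342233,  0.        ,  0.        ,  0.        ,  0.        ])] [[0.3289715109038194, 0.9442289195892127, -0.014473853151340095], [0.7915809580014486, -0.2840816979089663, -0.5410149497404557], [-0.5149537182535604, 0.16652127889416152, -0.8408884181223366]] [-0.24798073 -0.41118078  1.51496692]
switchbox 0.65 [126.0, 159.6, 147.1, 94.8] 195.2 200.4 8081
switchbox 0.52 [178.8, 175.1, 15.8, 17.0] 183.5 185.7 240
sw1 0.83 [159.7, 180.2, 11.2, 20.2] 164.8 189.2 287
sw1 0.72 [194.5, 173.0, 16.7, 20.5] 201.9 182.9 265
sw1 0.7 [213.2, 172.1, 16.1, 17.2] 220.1 180.6 252
sw1 0.54 [174.9, 174.5, 17.4, 19.9] 183.4 185.4 250
sw2 0.83 [159.7, 180.2, 11.2, 20.2] 164.8 189.2 287
sw2 0.72 [194.5, 173.0, 16.7, 20.5] 201.9 182.9 265
sw2 0.7 [213.2, 172.1, 16.1, 17.2] 220.1 180.6 252
sw2 0.54 [174.9, 174.5, 17.4, 19.9] 183.4 185.4 250
sw3 0.83 [159.7, 180.2, 11.2, 20.2] 164.8 189.2 287
sw3 0.72 [194.5, 173.0, 16.7, 20.5] 201.9 182.9 265
sw3 0.7 [213.2, 172.1, 16.1, 17.2] 220.1 180.6 252
sw3 0.54 [174.9, 174.5,
[... 1061 characters left out ...]
9
sw2 0.81 [286.1, 203.0, 20.0, 25.8] 293.6 214.5 328
sw2 0.61 [338.0, 212.4, 14.0, 22.4] 346.4 224.0 296
sw2 0.52 [304.6, 206.4, 17.5, 27.4] 311.4 216.8 298
sw3 0.92 [319.3, 210.9, 22.2, 23.2] 329.1 220.7 319
sw3 0.81 [286.1, 203.0, 20.0, 25.8] 293.6 214.5 328
sw3 0.61 [338.0, 212.4, 14.0, 22.4] 346.4 224.0 296
sw3 0.52 [304.6, 206.4, 17.5, 27.4] 311.4 216.8 298
sw4 0.92 [319.3, 210.9, 22.2, 23.2] 329.1 220.7 319
sw4 0.81 [286.1, 203.0, 20.0, 25.8] 293.6 214.5 328
sw4 0.61 [338.0, 212.4, 14.0, 22.4] 346.4 224.0 296
sw4 0.52 [304.6, 206.4, 17.5, 27.4] 311.4 216.8 298
0.7 [ 0.18511634 -0.62303933  0.21867764] [-1.35136026e-05  9.89594677e-01  1.43883196e-01  2.28498303e-05] 0.9999998148587371
```

View pics/scene1.png

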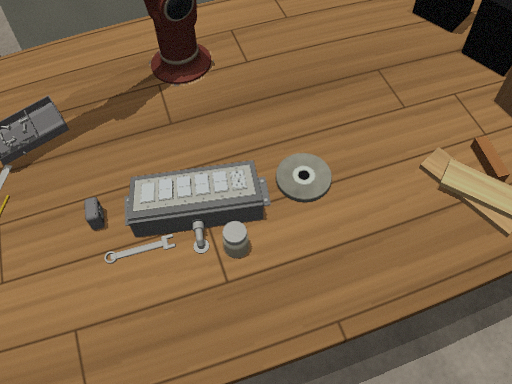

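View pics/top1.png

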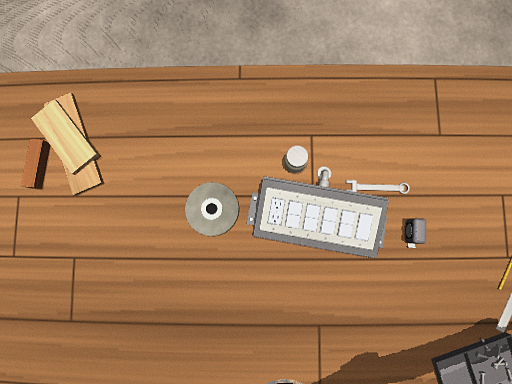

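The outlet is at the +y end (top image (276,210); scene (238,180)). The paddles follow at top columns 294, 311, 329 and 346, with the blank filler at about 363. The target is therefore sw2, at top (311,217) and scene (202,183).

```bash
cat >> h.py <<'E'
from scipy.spatial.transform import Rotation as Ro
from scipy.optimize import least_squares
def proj(c,X):
    K=np.array([[c["fx"],0,c["cx"]],[0,c["fy"],c["cy"]],[0,0,1.]])
    return cv2.projectPoints(np.asarray(X,float).reshape(-1,3),cv2.Rodrigues(np.array(c["R"]))[0],np.array(c["t"]),K,np.array(c["dist_coeffs"]))[0][:,0]
# box pose p=(x,y,z of row middle on face, yaw); place k: 0 outlet .. 5 blank
def box(p,pts): # pts in face frame (up slope, along row, normal)
    R=Ro.from_euler('zy',[p[3],-0.26]); return R.apply(pts)+p[:3]
ks=np.array([1,2,3,4]); PAD=np.c_[0*ks,(2.5-ks)*.046,0*ks+.004]
def fit(obs,p0): # obs: list of (cam, pts, px)
    f=lambda p:np.concatenate([(proj(c,box(p,P))-u).ravel() for c,P,u in obs])
    r=least_squares(f,p0,loss='soft_l1'); return r.x,f(r.x).reshape(-1,2)
def quat(p,tilt=0.26): # tool z = -normal, tool y along row
    R=Ro.from_euler('zy',[p[3],-tilt]).as_matrix()@np.diag([1,-1,-1.]); q=Ro.from_matrix(R).as_quat(); return q[[3,0,1,2]]
E
python3 - <<'E'
from h import *
c1,c2=snap("scene"),snap("top")
U1=[(220.1,180.6),(201.9,182.9),(183.4,185.4),(164.8,189.2)]
U2=[(293.6,214.5),(311.4,216.8),(329.1,220.7),(346.4,224.0)]
p,r=fit([(c1,PAD,U1),(c2,PAD,U2)],[.6,-.1,.065,-.1]); print(p,r.round(1).tolist())
np.save("p.npy",p)
q=quat(p); R=Ro.from_quat(q[[1,2,3,0]]).as_matrix(); print(q)
for qq,n in((q,'a'),(q@np.diag([1]*4),'b')):
    for h in(.003,.2):
        t=box(p,[[-.024,.046*.5,h]])[0]; print(h,t,env.ik(t,qq))
q2=(Ro.from_quat(q[[1,2,3,0]])*Ro.from_euler('z',np.pi)).as_quat()[[3,0,1,2]]; print(env.ik(t,q2), env.grip_depth)
E
```

```text
[ 0.53258547 -0.09016366  0.07208798 -0.19192506] [[-0.5, -0.5], [-0.4, 0.1], [0.0, 0.6], [0.6, -0.3], [0.2, -0.5], [-0.1, 0.5], [-0.3, -0.1], [-0.1, -0.1]]
[-0.01242094  0.98699985 -0.09500681  0.12903771]
0.003 [ 0.5132865  -0.06300799  0.07005837] [ 0.06855843  0.56089757  0.03782844  2.18747548 -0.32552815  0.14197947
 -1.34816245]
0.2 [ 0.46264163 -0.06300799  0.2604372 ] [ 0.37143492  0.17980356 -0.31204223  2.06025643  0.06043233  0.6512917
 -1.73474648]
0.003 [ 0.5132865  -0.06300799  0.07005837] [ 0.06855843  0.56089757  0.03782844  2.18747548 -0.32552815  0.14197947
 -1.34816245]
0.2 [ 0.46264163 -0.06300799  0.2604372 ] [ 0.37143492  0.17980356 -0.31204223  2.06025643  0.06043233  0.6512917
 -1.73474648]
[ 0.87802852  0.26936268 -0.95828249  2.04887071  0.35833972  0.70091624
  1.09673067] 0.0188
```

```bash
python3 - <<'E'
from h import *
p=np.load("p.npy"); q=quat(p)
grip(0.0)
t=box(p,[[-.027,.023,.13]])[0]; env.move_ptp(t,q)
for n in("wrist","scene","top"):
    c=snap(n,n+"2"); print(n,c["t"])
    if n=="wrist":
        pickle.dump({k:v for k,v in c.items()},open("w2.pkl","wb"))
    for Q in("outlet","sw1"):
        for d in silhouettes(n,Q)[:5]:
            ys,xs=np.nonzero(d["mask"]); print(Q,round(d["p"],2),xs.mean().round(1),ys.mean().round(1),len(xs))
    print(proj(c,box(p,PAD)).round(0).tolist())
s=monitor.sense(); print(s["time"],s["eef_pos"]-t,s["width"],s["contact_force"],s["q"])
E
```

```text
wrist [0.03642156 0.5030232  0.38926895]
outlet 0.76 173.5 160.2 1675
sw1 0.69 396.6 68.4 1798
sw1 0.68 213.0 160.2 1813
sw1 0.68 296.4 159.4 1836
sw1 0.65 338.9 159.3 1947
[[213.0, 160.0], [255.0, 160.0], [298.0, 160.0], [340.0, 160.0]]
scene [-0.24798073 -0.41118078  1.51496692]
outlet 0.62 238.4 179.1 238
outlet 0.17 141.3 248.7 556
sw1 0.82 183.6 185.8 247
sw1 0.81 165.1 188.4 269
sw1 0.59 220.1 180.8 244
sw1 0.53 201.3 183.2 274
[[220.0, 180.0], [201.0, 183.0], [183.0, 186.0], [165.0, 189.0]]
top [0.06812521 0.61131102 0.89857502]
outlet 0.75 276.2 211.2 330
sw1 0.85 293.5 213.6 335
sw1 0.8 311.2 217.5 335
sw1 0.75 346.2 223.9 290
sw1 0.61 329.0 221.5 321
[[294.0, 214.0], [311.0, 217.0], [329.0, 221.0], [346.0, 224.0]]
4.95 [ 7.77508235e-06 -1.04710112e-04 -1.60512406e-05] 0.0051553401531201 [ 0.1870261  -0.20329221  0.36969374] [ 0.22358473  0.29514375 -0.15531738  2.13850792  0.05567293  0.45259063
 -1.72901967]
```

View pics/wrist2.png

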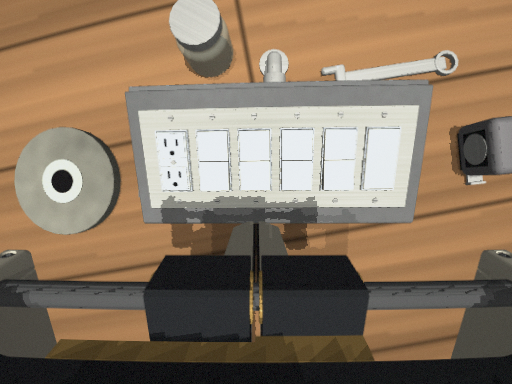

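The projected row matches the wrist image to about 1 px. The sw2 hinge is at (255,160), directly ahead of the closed fingers, and both hidden-finger sides are clear. Next I press along the face normal.

```bash
python3 - <<'E'
from h import *
p=np.load("p.npy"); q=quat(p); T=lambda h:box(p,[[-.026,.023,h]])[0]
nrm=T(1)-T(0)
env.move_linear(T(.015),q,max_speed=.1)
f0=monitor.sense()["contact_force"]
hit=env.move_linear(T(-.010),max_speed=.015,f_stop=10)
s=monitor.sense(); print(hit,(s["eef_pos"]-T(0))@nrm,(s["contact_force"]-f0)@nrm,s["time"])
env.move_linear(T(.03),max_speed=.1); env.move_linear(T(.13),max_speed=.12)
c=snap("wrist"); a=pickle.load(open("w2.pkl","rb"))
o=np.vstack([x["image"][90:225,130:430,::-1] for x in(a,c)])
cv2.imwrite("pics/cmp.png",cv2.resize(o,None,fx=2.2,fy=2.2,interpolation=cv2.INTER_CUBIC))
s=monitor.sense(); print(s["time"],s["contact_force"])
E
```

```text
True 0.000505046892243336 8.347806586706884 7.2667
8.75 [ 0.89476077  0.01111786 -0.51439257]
```

View pics/cmp.png

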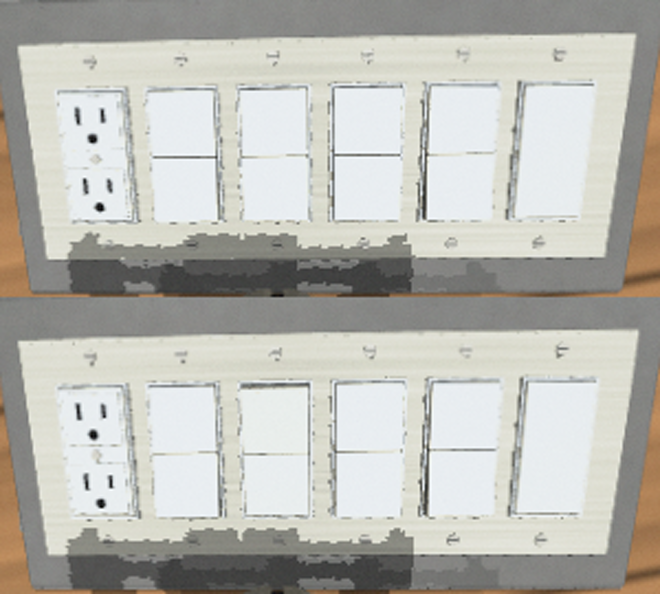

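The third place (sw2) now shows a dark band at its top edge and a changed shade on its upper half, so the upper end is proud. The others look unchanged, and a per-paddle difference will confirm it.

```bash
python3 - <<'E'
from h import *
p=np.load("p.npy"); a=pickle.load(open("w2.pkl","rb")); c=snap("wrist")
A,B=[x["image"].astype(float).mean(2) for x in(a,c)]
for k in range(1,5):
    r=[]
    for lo,hi in((.028,.038),(.005,.03),(-.03,-.005)):
        y=(2.5-k)*.046
        P=proj(c,box(p,[[lo,y-.013,.004],[hi,y+.013,.004]])); x0,y0=P.min(0).round().astype(int); x1,y1=P.max(0).round().astype(int)
        r+=[A[y0:y1,x0:x1].mean().round(1),B[y0:y1,x0:x1].mean().round(1)]
    print(k,r)
E
```

```text
1 [np.float64(210.2), np.float64(209.5), np.float64(236.6), np.float64(236.9), np.float64(236.8), np.float64(237.0)]
2 [np.float64(207.9), np.float64(193.5), np.float64(236.6), np.float64(233.9), np.float64(236.8), np.float64(236.3)]
3 [np.float64(211.4), np.float64(216.1), np.float64(236.7), np.float64(236.9), np.float64(236.8), np.float64(237.1)]
4 [np.float64(218.8), np.float64(218.8), np.float64(236.4), np.float64(236.7), np.float64(236.6), np.float64(236.9)]
```

```bash
python3 -c "
from h import *
print(env.close_job())"
```

```text
the job is handed in; nothing more can be done
None
```

I pressed the lower end of sw2, the second paddle from the outlet, and the wrist pictures show it snapped over to off while the other switches look unchanged; the hand is clear and the job is handed in, though no verdict came back.

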